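# Clamp a boot sole in the edge-trimming jig

## Task

Push the tan crepe sole along the blue jig until its heel end is fully home against the stop post. Then turn the knurled thumbscrew clockwise (seen from above) until its rubber foot seats on the heel and you feel the resistance clearly rise: stop there, so that the sole is held snugly but the soft rubber is not crushed. Let go, and do not disturb the brush, the wax tin or the finished boot.

Things in the scene. Friction and masses are not known exactly. Their poses are not given: they have to be found in the camera images.
- jig: Fixed sole jig: aluminium bed plate 255 x 110 x 15 mm. Origin on the table under its middle; +x along the bed from the open loading end to the stop post, +z up. Two blue rails, 10 mm wide, 10 mm high above the bed, inner faces at y = +/-33 mm, run from x = -100 to +85 mm. The screw's upright axis is at x = +55 mm, y = 0. The sole is home when its origin is at x = +10 mm.
- stop (a point): Point on the flat face of the jig's blue stop post that the heel must meet: at x = +85 mm, y = 0 in the jig's frame, 22 mm above the table. The post is 60 mm wide and rises to 62 mm above the table; a 36 mm wide blue arm (top at 62, underside at 48 mm above the table) reaches from it back over the bed to x = +24 mm and carries the thumbscrew.
- sole: Loose tan crepe sole, about 120 g, 150 mm long, 14 mm thick, 60 mm wide at the round toe end, 50 mm at the round heel end. It lies flat on the bed between the rails, 30 to 60 mm short of the stop. Origin at the centre of its underside; +x points to the heel end (to the post). The toe end, 75 mm along -x, is free to be pushed. Dry friction on the bed.
- thumbscrew: Knurled steel knob, 32 mm across, 20 mm high, red line on top. Origin at its centre, roughly 100 mm above the table at the start; z axis upright. Clockwise from above drives it down 2.55 mm per rad (16 mm per turn); it stays where left. Its underside stays 15 mm or more above the arm. Free running takes 0.03 N m. It carries the rubber foot (see foot_spring).
- foot_spring (a point): Mouth of the screw's bore on top of the arm (fixed). Below hangs the 37 mm rubber foot, turning with the screw, at first 2 to 6 mm above the sole (not known exactly). From first touch it gives 8 N per mm, 20 N per rad; the torque climbs by some 0.2 N m per rad. Let go, the screw eases back up to 0.2 rad. Snug: 8 to 25 N, or 0.6 to 1.3 rad past first touch (aim at 0.9). Over 35 N crushes the sole.
- brush: Bystander: shoe brush, dark wood back and pale bristles, 150 x 46 x 40 mm, bristles down; origin at the centre of its underside.
- wax_tin: Bystander: round green wax tin, 76 mm in diameter, 29 mm high; origin at the centre of its underside.
- boot: Bystander: finished child's boot in beige suede, 165 mm long, 66 mm wide, 100 mm high; origin at the centre of its underside.
There are look-alikes about, which are no part of the job. Of the things like the sole, leave any that is orange or turquoise; of the rest the larger one is meant.

How it is judged (in metres and radians):
On the way, in this order (a step that is already met when the one before it is completed fails the run):
1. the sole is pushed fully home against the stop (within 3.5 mm), not yet clamped (x of sole in the frame of jig above 0.0065 m and angle between sole's own z axis and vertical below 0.06 rad and angle between the x axis of sole and the x axis of jig, either way round below 0.12 rad and contact force between thumbscrew and sole below 1 N), for 0.2 s.
2. the thumbscrew's foot is seated on the heel with 8 to 25 N (x of sole in the frame of jig above 0.0065 m and angle between sole's own z axis and vertical below 0.06 rad and angle between the x axis of sole and the x axis of jig, either way round below 0.12 rad and contact force between thumbscrew and sole between 8 and 25 N), for 0.2 s.
At the end, for the whole second after the job is handed in: The sole lies flat and straight in the jig (tilt under 0.06 rad, within 0.12 rad of the jig's x), its heel within 3.5 mm of the stop post, at rest, and the released thumbscrew's foot presses on it with 8 to 25 N (all of step 2 and linear speed of sole below 0.01 m/s); the robot touches nothing.
It fails at once if the thumbscrew is overtightened: its foot presses the sole with more than 35 N (contact force between thumbscrew and sole above 35 N).
It fails at once if the brush is moved by more than 20 mm (distance of brush from where it was at the start of the episode above 0.02 m).
It fails at once if the wax tin is moved by more than 20 mm (distance of wax_tin from where it was at the start of the episode above 0.02 m).
It fails at once if the boot is moved by more than 20 mm (distance of boot from where it was at the start of the episode above 0.02 m).
It also fails if it takes over 72 s, if anything falls off the work surface, if the arm or the gripper's body presses on something with over 40 N, if the wrist force passes 120 N, or if a joint passes its speed limit or range.

## Robot

A 6-joint arm with a two-finger parallel gripper is mounted at the origin on the work surface. World frame = base frame: x ahead of the robot, y to its left, z up, the work surface at z = 0. Lengths are in mm, angles in rad, forces in N, time in s.
With the tool pointing down it reaches from about 300 to 775 mm from the base axis. Payload 14.6 kg.
Tool frame: the origin (TCP) lies between the finger pads; the fingertips stand 8 mm ahead of it and the grasp point (between the pads) lies 11 mm behind it; z points along the fingers, y is the direction in which the jaws open and shut (so a half turn about z gives the same grasp; the last joint's range is limited). The gripper opens to 94 mm and grips with 3 to 60 N. Pads are 16 mm wide; open, the fingers measure 119 mm over their backs; the gripper's body (75 mm by 177 mm) begins 78 mm behind the grasp point.
Start: joints at [-1.299, 0.3, 1.521, -0, 1.321, -0.067], TCP at [182.788, -518.727, 178.846] pointing down, gripper open.
Joint ranges: [-3.03, 3.03], [-0.79, 2.21], [0.23, 2.52], [-1.04, 4.18], [0, 3.07], [-2.55, 2.55]. Speed limits (rad/s): [2.22, 2.22, 2.57, 3.14, 3.14, 3.14].

## Interface

Orientations are given as [roll, pitch, yaw] about the fixed x, y, z axes, in that order (R = Rz(yaw) Ry(pitch) Rx(roll)).
In Python, from cell import manip gives the robot as it stands. The module is installed in compiled form; this text tells all that it offers.
- The arm moves only by the tool send_rows, never from a script. Its argument "series" is a list that holds one entry, the list of rows, each a list of 5 numbers: the opening, from 0 (shut) to 1 (fully open), then the shift along the tool's x, y, z in mm, then the turn about the tool's z in degrees. In form: [[[gripper, dx, dy, dz, roll], ...]]. A call has 1 to 10 rows; each row is the pose to reach, as a shift and turn from the pose commanded when the call began, along the tool's axes at that moment; what a row does not reach only later rows make up. A row lasts 1/10 s, in which the tool goes at most 50 mm and 8.59 degrees, less where a joint would pass 70% of its speed; a pose out of reach is approached as far as the arm can. A call with a gripper value outside its range is refused whole. The fingers move at their own pace and stop on an object; "newtons" is the grip in N (left out, the last holds). Time passes only in rows, so rows that repeat a pose let the fingers close. It gives the time, the measured TCP pose, the force and the opening at its end, in the units of the state.
- manip.read_state(): the state, without advancing time (a new reading comes with each control period).
- manip.camera(name): name is "scene" or "top" or "wrist"; returns a dict with "img" (480x640x3 uint8, red, green, blue), "vfov" (degrees; the focal length in pixels is half the picture's height over the tangent of half this angle, whatever the lens; pixels are square), "cx", "cy" (the principal point, pixels), "dist" ([k1, k2, p1, p2, k3] as OpenCV has them; the pictures are not rectified), "pose" (4x4, takes a point from camera to world coordinates); the wrist camera has in their place "T_tool_cam" (4x4, takes a point from camera to tool coordinates, whose origin is the TCP and whose axes are the flange's). Camera axes: x right, y down, z forward; pixel columns grow to the right and rows downward; lengths in mm; the calibration is good to about 2 mm. A picture is of the moment at which its call begins: read the wrist's pose just before it. There is no depth.
- manip.sign_off(): hands the job in, once; it reports no verdict.
Trained networks look in a picture, given as the dict that the camera call returned (one of the last four; its "shot" number tells which), for a name from the list of things; names that differ only in an ending like _2 or _b are one class to them, and where a whole thing is asked for, a point or a joint stands for the part that bears it (a point fixed in the world has none). Each returns a list of dicts, best first, with "conf" (0 to 1); they miss things now and then, are a little off and sometimes report something else, mostly with a low value. They report only what shows in the picture. A call takes as long as a camera call. They do not tell look-alikes from the thing itself.
- manip.find_in(target, picture): "rect" ([left, top, width, height] in pixels, round what is visible of it).
- manip.silhouettes(target, picture): "pixels" (480x640 bool, what is visible of it) and "rect" ([left, top, width, height] in pixels, round what is visible of it).
The state is a dict: "clock": time; "joints": joint angles; "qd": joint speeds; "effort": joint torques, N m; "eef_pos": TCP position; "eef_rot": TCP orientation; "wrist_force": force on the tool from outside, world axes, zero at the start; "moment": the same for the moment, N m; "finger_gap": finger opening in mm.
Only numpy, scipy, OpenCV 4.12 (cv2) and the standard library are available. Lean on these libraries where they do the work, as an engineer would, in place of code of your own. Each camera call takes 0.05 s, during which the arm holds its last target. There are 200 camera calls.

## Working session

There is one attempt and no reset: what is moved stays moved. The work goes in short steps, Python scripts to look and compute and a tool call to move; the robot and the scene stay as the last step left them, time stands still between calls to the robot, and variables do not carry over. Pictures are saved under pics/ and viewed, about 8 in all and at most 12, crops included, and the job is handed in when it is done.

Besides the shell and the picture viewer there is one more tool, called after "Request:" by a JSON object that holds its "op" and its "data", one argument or row to a line. send_rows: Moves the arm, as the interface text tells. Its arguments: {"type":"object","properties":{"series":{"type":"array"},"newtons":{"type":"number"}},"required":["series"]}

```bash
mkdir -p pics; cat > h.py <<'E'
import numpy as np,cv2
from cell import manip
from scipy.spatial.transform import Rotation as R
def cam(name):
    s=manip.read_state(); c=manip.camera(name)
    if name=="wrist":
        T=np.eye(4);T[:3,:3]=R.from_euler('xyz',s['eef_rot']).as_matrix();T[:3,3]=s['eef_pos']
        c['P']=T@np.array(c['T_tool_cam'])
    else: c['P']=np.array(c['pose'])
    f=240/np.tan(np.radians(c['vfov'])/2)
    c['K']=np.array([[f,0,c['cx']],[0,f,c['cy']],[0,0,1]]);c['D']=np.array(c['dist'],float)
    return c
def toz(c,uv,z):
    n=cv2.undistortPoints(np.array(uv,float).reshape(-1,1,2),c['K'],c['D']).reshape(-1,2)
    d=np.c_[n,np.ones(len(n))]@c['P'][:3,:3].T; o=c['P'][:3,3]
    return o+d*((z-o[2])/d[:,2])[:,None]
def proj(c,p):
    M=np.linalg.inv(c['P']); r,_=cv2.Rodrigues(M[:3,:3])
    return cv2.projectPoints(np.array(p,float).reshape(-1,1,3),r,M[:3,3],c['K'],c['D'])[0].reshape(-1,2)
def save(c,n,crop=None,k=1):
    im=c['img'][...,::-1]
    if crop: x,y,w,h=crop; im=im[y:y+h,x:x+w]
    cv2.imwrite('pics/'+n,cv2.resize(im,None,fx=k,fy=k,interpolation=cv2.INTER_CUBIC))
E
python3 - <<'E'
from h import *
print(manip.read_state())
for n in("top","scene"):
    c=cam(n);save(c,n+'1.png');print(n,c['P'][:3,3].round(),c['P'][:3,2].round(2))
    for t in("jig","sole","thumbscrew","brush","wax_tin","boot"):
        print(t,[(np.round(r['rect']).tolist(),round(r['conf'],2)) for r in manip.find_in(t,c)])
E
```

```text
{'clock': 0.0, 'joints': array([-1.29858377e+00,  3.00439782e-01,  1.52156052e+00, -1.32864899e-05,
        1.32070758e+00, -6.65897084e-02]), 'qd': array([ 1.44198761e-03, -8.55500539e-05,  9.16387905e-04,  5.88897882e-04,
        1.86414093e-03, -1.87477248e-03]), 'effort': array([-5.07048389e-04, -5.31803906e+01, -3.52735770e+01,  7.08722044e-02,
        2.44771270e-02, -2.37865919e-05]), 'eef_pos': array([ 182.71863541, -518.45874576,  178.31222462]), 'eef_rot': array([-3.14047903e+00, -6.13673102e-05,  3.38805524e-01]), 'wrist_force': array([ 0.10690858,  0.11655641, -0.45173599]), 'moment': array([-0.00022984, -0.07606386, -0.01682388]), 'finger_gap': 94.59128961995113}
top [ 471.   85. 1179.] [ 0.05  0.   -1.  ]
jig [([300.0, 151.0, 77.0, 117.0], 0.91)]
sole [([315.0, 291.0, 31.0, 64.0], 0.91), ([390.0, 262.0, 49.0, 17.0], 0.8), ([250.0, 138.0, 32.0, 44.0], 0.74), ([325.0, 190.0, 36.0, 63.0], 0.72)]
thumbscrew [([326.0, 169.0, 14.0, 14.0], 0.6)]
brush [([410.0, 161.0, 26.0, 60.0], 0.83)]
wax_tin [([243.0, 209.0, 32.0, 28.0], 0.63)]
boot [([191.0, 190.0, 39.0, 68.0], 0.55)]
scene [962. 418. 736.] [-0.5  -0.37 -0.78]
jig [([211.0, 211.0, 114.0, 129.0], 0.85), ([352.0, 271.0, 39.0, 50.0], 0.64)]
sole [([258.0, 220.0, 47.0, 65.0], 0.72), ([223.0, 169.0, 50.0, 33.0], 0.61), ([293.0, 337.0, 27.0, 62.0], 0.6), ([328.0, 164.0, 58.0, 49.0], 0.57)]
thumbscrew [([238.0, 257.0, 29.0, 36.0], 0.86)]
brush [([141.0, 198.0, 70.0, 71.0], 0.66)]
wax_tin [([350.0, 274.0, 43.0, 47.0], 0.8)]
boot [([400.0, 288.0, 54.0, 94.0], 0.9)]
```

```bash
python3 - <<'E'
import cv2
a=cv2.imread('pics/top1.png')[120:370,170:470];b=cv2.imread('pics/scene1.png')[130:420,110:480]
cv2.imwrite('pics/a.png',cv2.resize(a,None,fx=2.4,fy=2.4,interpolation=2));cv2.imwrite('pics/b.png',cv2.resize(b,None,fx=2,fy=2,interpolation=2))
E
```

```text
(no output)
```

View pics/a.png

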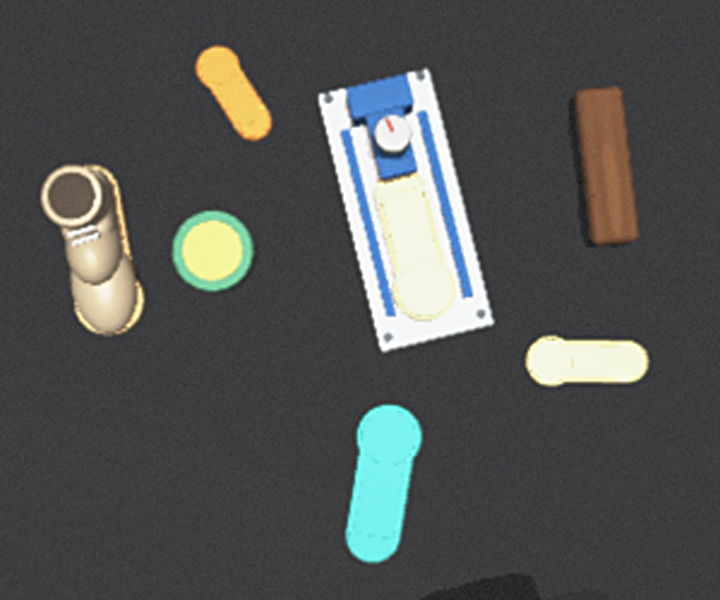

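View pics/b.png

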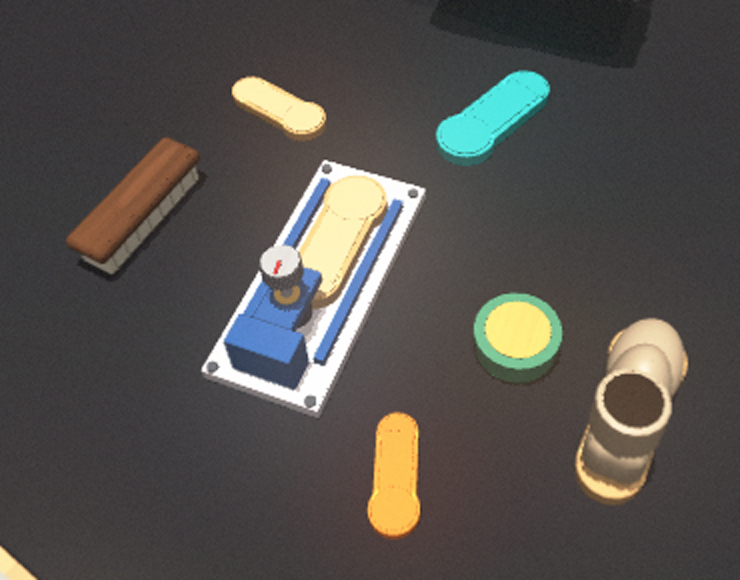

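The top view shows two tan soles. One is in the jig at about px (343,222). The other is smaller and loose at (414,270). The turquoise one at (330,323) and the orange one at (266,160) are excluded. The sole meant is the one in the jig: it is tan, larger, and lies between the rails. The b.png crop confirms it.

```bash
python3 - <<'E'
from h import *
c=cam("top")
px=np.array([[319,95],[428,68],[494,323],[383,351]])/2.4+[170,120]
w=toz(c,px,15);print(w.round(1));print(np.linalg.norm(np.diff(w,axis=0),axis=1))
C=w.mean(0); hx=(w[0]+w[1]-w[2]-w[3]);yaw=np.arctan2(hx[1],hx[0]);print('jig',C,yaw)
g=lambda p,z:toz(c,np.array([p])/2.4+[170,120],z)[0]
J=lambda p:R.from_euler('z',-yaw).apply(p-[C[0],C[1],0])
print('toe',g((427,319),29),J(g((427,319),29)));
k=g((392,133),110);print('knob',k,J(k))
for n,p in dict(tinyo=(212,250),brush=(606,165),boot=(95,250),tan2=(587,361),turq=(384,483)).items(): print(n,g(p,30).round(),J(g(p,30)).round())
print('toe end world expected')
E
```

```text
[[720.6 132.   15. ]
 [749.1  26.9  15. ]
 [503.  -39.6  15. ]
 [474.5  66.1  15. ]]
[108.94929397 254.93146178 109.46381066]
jig [611.82528252  46.34534107  15.        ] 0.2627543249941661
toe [505.33853684  25.30009918  29.        ] [-108.29825111    7.33607653   29.        ]
knob [667.13254032  62.81357441 110.        ] [ 57.68649557   1.53743398 110.        ]
tinyo [567. 230.  30.] [  4. 189.  30.]
brush [ 655. -144.   30.] [  -8. -195.   30.]
boot [565. 342.  30.] [ 32. 298.  30.]
tan2 [ 468. -127.   30.] [-184. -130.   30.]
turq [351.  63.  30.] [-248.   84.   30.]
toe end world expected
```

Request:
{"op": "send_rows", "data": {
  "series": [
    [[0.32,45,-40,0,4.4],[0.32,89,-80,0,4.4],[0.32,133,-120,-5,4.4],[0.32,177,-160,-10,4.4],[0.32,222,-200,-20,4.4],[0.32,266,-240,-30,4.4],[0.32,310,-280,-40,4.4],[0.32,354,-320,-50,4.4],[0.32,400,-360,-60,4.4],[0.32,443,-401,-60,4.4]]
  ]
}}

```text
clock: 1.75
eef_pos: [420.5, -80.4, 229.7]
eef_rot: [3.141, -0.001, 0.262]
wrist_force: [1.5, -1.2, 0.0]
finger_gap: 30.5
```

Request:
{"op": "send_rows", "data": {
  "series": [
    [[0.32,0,0,0,0],[0.32,0,0,0,0],[0.32,0,0,0,0]]
  ]
}}

```text
clock: 2.05
eef_pos: [419.3, -83.1, 228.7]
eef_rot: [3.142, 0.0, 0.261]
wrist_force: [-0.1, -0.3, 0.9]
finger_gap: 30.1
```

```bash
python3 - <<'E'
from h import *
s=manip.read_state();print(s['clock'],s['eef_pos'],s['eef_rot'],s['joints'])
c=cam("wrist");save(c,'w1.png');print(c['P'].round(2))
r=manip.silhouettes("sole",c);print([(x['rect'],x['conf']) for x in r])
E
```

```text
2.05 [419.3343847  -83.11211221 228.66626467] [3.14157146e+00 3.81965361e-04 2.61107822e-01] [-2.81234715e-01 -1.69275088e-02  1.76560652e+00 -2.18740903e-04
  1.39322987e+00  1.02849246e+00]
[[ 2.6000e-01 -9.3000e-01 -2.5000e-01  4.9128e+02]
 [-9.7000e-01 -2.5000e-01 -7.0000e-02 -6.4360e+01]
 [ 0.0000e+00  2.6000e-01 -9.7000e-01  4.3504e+02]
 [ 0.0000e+00  0.0000e+00  0.0000e+00  1.0000e+00]]
[([316.3, 133.0, 117.8, 55.4], 0.96), ([202.3, 0.0, 66.7, 86.3], 0.95), ([129.0, 155.3, 86.3, 134.6], 0.88)]
```

View pics/w1.png

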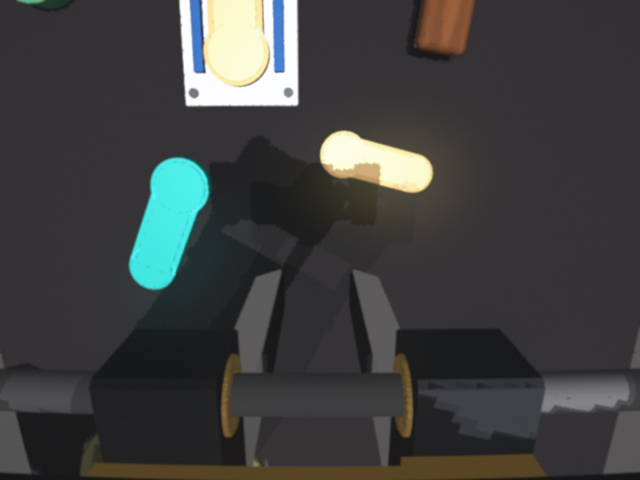

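The wrist view shows the jig's loading end at (186–298,105), the toe at (237,85), and the small tan sole at (375,160).

```bash
python3 - <<'E'
from h import *
c=cam("wrist")
w=toz(c,[(186,105),(298,105)],15);print(w, np.linalg.norm(w[1]-w[0])); d=w[0]-w[1];ya=np.arctan2(d[1],d[0])-np.pi/2
C=w.mean(0)+127.5*np.array([np.cos(ya),np.sin(ya),0]);print(C,ya)
for yaw in(ya,.2627):
  J=lambda p:R.from_euler('z',-yaw).apply(p-[C[0],C[1],0])
  print(J(toz(c,[(237,84),(205,50),(268,50)],29)))
s=manip.read_state();T=R.from_euler('xyz',s['eef_rot'])
C=np.array([612,46.3,0])
for jx in(-155,-130): 
  t=C+R.from_euler('z',.262).apply([jx,0,27]);print(t,T.inv().apply(t-s['eef_pos']))
E
```

```text
[[476.94722765  63.57259101  15.        ]
 [504.63634972 -42.81327267  15.        ]] 109.93015724384423
[614.18102017  42.49425949  15.        ] 0.25462159114356964
[[-109.25757634    1.42772987   29.        ]
 [ -79.15706431   29.97135838   29.        ]
 [ -79.32181144  -28.19219744   29.        ]]
[[-109.24247758    2.31030106   29.        ]
 [ -78.91236315   30.60983658   29.        ]
 [ -79.54696877  -27.55049047   29.        ]]
[462.28954789   6.15301346  27.        ] [ 64.54934529 -75.52908597 201.75453576]
[486.436395    12.62833387  27.        ] [ 89.54928679 -75.58306912 201.75125493]
```

Request:
{"op": "send_rows", "data": {
  "series": [
    [[0.32,30,-25,20,0],[0.32,55,-50,45,0],[0.32,80,-75,75,0],[0.32,87,-75,110,0],[0.32,87,-75,145,0],[0.32,87,-75,175,0],[0.32,87,-75,195,0],[0.32,87,-75,201,0],[0.32,87,-75,201,0]]
  ]
}}

```text
clock: 3.1
eef_pos: [484.1, 12.0, 27.6]
eef_rot: [-3.141, 0.001, 0.261]
wrist_force: [-0.1, 0.1, 0.6]
finger_gap: 30.0
```

Request:
{"op": "send_rows", "data": {
  "series": [
    [[0.32,5,0,0,0],[0.32,10,0,0,0],[0.32,15,0,0,0],[0.32,20,0,0,0],[0.32,25,0,0,0],[0.32,30,0,0,0],[0.32,35,0,0,0],[0.32,40,0,0,0]]
  ]
}}

```text
clock: 3.9
eef_pos: [523.4, 23.1, 27.8]
eef_rot: [-3.142, 0.0, 0.262]
wrist_force: [-0.3, -0.3, 0.2]
finger_gap: 30.3
```

Request:
{"op": "send_rows", "data": {
  "series": [
    [[0.32,4,0,0,0],[0.32,8,0,0,0],[0.32,10,0,0,0],[0.32,11,0,0,0],[0.32,12,0,0,0],[0.32,12,0,0,0]]
  ]
}}

```text
clock: 4.5
eef_pos: [534.6, 26.1, 27.9]
eef_rot: [3.142, -0.0, 0.262]
wrist_force: [0.2, -0.4, -0.1]
finger_gap: 29.9
```

Request:
{"op": "send_rows", "data": {
  "series": [
    [[0.32,0.5,0,0,0],[0.32,1,0,0,0],[0.32,1.5,0,0,0],[0.32,2,0,0,0]]
  ]
}}

```text
clock: 4.9
eef_pos: [536.5, 26.6, 27.8]
eef_rot: [-3.142, -0.0, 0.262]
wrist_force: [0.4, -0.7, 0.1]
finger_gap: 30.1
```

```bash
python3 - <<'E'
from h import *
s=manip.read_state();print(s['clock'],s['eef_pos'],s['wrist_force'])
c=cam("wrist");a=c['img'][...,::-1].copy();cv2.imwrite('pics/w2.png',a)
E
```

```text
4.9 [536.52663317  26.64702528  27.8333989 ] [ 0.36872177 -0.68776524  0.10134358]
```

View pics/w2.png

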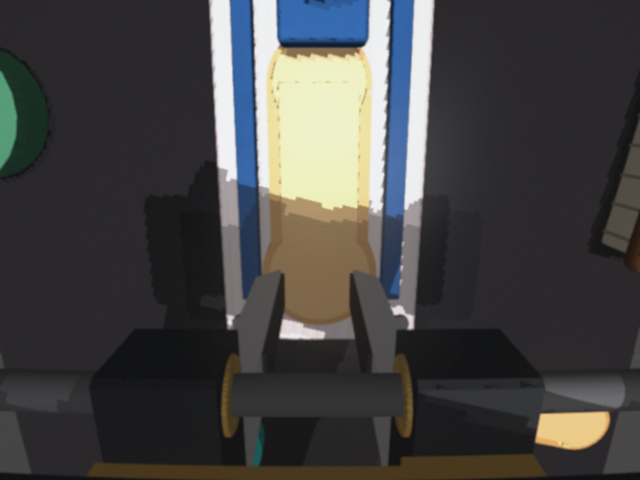

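```bash
python3 - <<'E'
from h import *
c=cam("wrist");s=manip.read_state()
C=np.array([612.5,45.,0]);yaw=.261
J=lambda p:R.from_euler('z',-yaw).apply(p-C)
print('tcp',J(s['eef_pos']))
T=R.from_euler('xyz',s['eef_rot'])
for x in(8,0,-8):
  for z in(8,0,-8): print(x,z,proj(c,s['eef_pos']+T.apply([[x,15,z],[x,-15,z]])).round(0).tolist())
print('toe',J(toz(c,[(318,323)],29)),J(toz(c,[(318,323)],15)),'sides',J(toz(c,[(264,270),(376,270)],22)), 'heelneck', J(toz(c,[(270,80),(370,80)],29)))
print('arm end',J(toz(c,[(278,46),(368,46)],48)),J(toz(c,[(278,46),(368,46)],62)),'rail ends',J(toz(c,[(250,297),(392,297)],25)))
E
```

```text
tcp [-78.07787492   1.84141845  27.85247808]
8 8 [[343.0, 251.0], [288.0, 251.0]]
8 0 [[344.0, 255.0], [287.0, 255.0]]
8 -8 [[345.0, 260.0], [286.0, 260.0]]
0 8 [[343.0, 265.0], [288.0, 265.0]]
0 0 [[344.0, 269.0], [287.0, 269.0]]
0 -8 [[345.0, 275.0], [286.0, 275.0]]
-8 8 [[343.0, 278.0], [288.0, 278.0]]
-8 0 [[343.0, 284.0], [287.0, 284.0]]
-8 -8 [[344.0, 289.0], [286.0, 289.0]]
toe [[-108.65887055    0.37633088   29.        ]] [[-115.81043536    0.30223076   15.        ]] sides [[-80.52489614  29.81764913  22.        ]
 [-80.46797587 -31.19221589  22.        ]] heelneck [[ 16.69403292  23.26380731  29.        ]
 [ 16.77854614 -23.85816726  29.        ]]
arm end [[ 28.46238874  17.57111394  48.        ]
 [ 28.54807768 -20.27891725  48.        ]] [[ 26.03595492  16.36021875  62.        ]
 [ 26.11520251 -18.6445749   62.        ]] rail ends [[-95.1271057   37.60513662  25.        ]
 [-95.06862503 -40.14149328  25.        ]]
```

The sole has not moved: its toe is still at jig x ≈ -109, and the fingertips seem to be above it. I'll check from the side.

```bash
python3 - <<'E'
from h import *
c=cam("scene");s=manip.read_state();T=R.from_euler('xyz',s['eef_rot'])
p=proj(c,s['eef_pos']+T.apply([[0,21,8],[0,-21,8],[0,21,-11],[0,-21,-11],[8,-27,8]]));print(p)
im=c['img'][...,::-1].copy()
im=cv2.resize(im[150:330,180:400],None,fx=3.4,fy=3.4,interpolation=2)
for q in p: cv2.circle(im,tuple(int(v) for v in (q-[180,150])*3.4),2,(0,0,255),-1)
cv2.imwrite('pics/s2.png',im)
E
```

```text
[[277.60331643 229.28673299]
 [297.81897092 235.2135375 ]
 [276.80096034 222.95401472]
 [297.34139196 228.90870774]
 [299.14653721 239.19496312]]
```

View pics/s2.png

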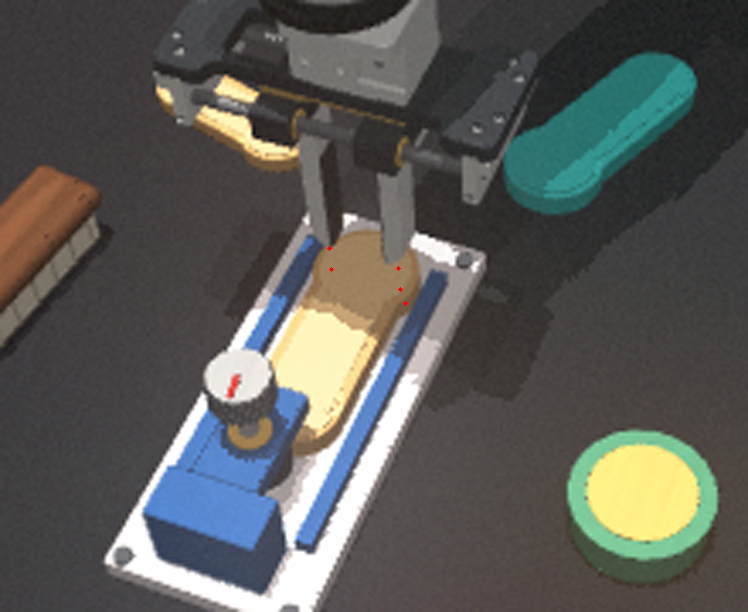

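The fingertips really do end about 15–20 mm higher than the tool frame says. I'll touch down gently on the sole (top at 29 mm) to calibrate.

Request:
{"op": "send_rows", "data": {
  "series": [
    [[0.32,0,0,4,0],[0.32,0,0,8,0],[0.32,0,0,9,0],[0.32,0,0,9,0]]
  ]
}}

```text
clock: 5.45
eef_pos: [536.3, 26.6, 18.5]
eef_rot: [-3.141, 0.001, 0.262]
wrist_force: [-0.6, 0.8, 0.8]
finger_gap: 30.1
```

Request:
{"op": "send_rows", "data": {
  "series": [
    [[0.32,0,0,1,0],[0.32,0,0,2,0],[0.32,0,0,2,0]]
  ]
}}

```text
clock: 5.75
eef_pos: [536.5, 26.6, 16.7]
eef_rot: [-3.142, 0.0, 0.262]
wrist_force: [-0.4, -0.3, 0.4]
finger_gap: 30.0
```

Request:
{"op": "send_rows", "data": {
  "series": [
    [[0.32,0,0,1,0],[0.32,0,0,2,0],[0.32,0,0,2,0]]
  ]
}}

```text
clock: 6.05
eef_pos: [536.4, 26.6, 14.7]
eef_rot: [-3.142, 0.0, 0.262]
wrist_force: [-0.5, 0.2, 0.1]
finger_gap: 30.1
```

Request:
{"op": "send_rows", "data": {
  "series": [
    [[0.32,0,0,1,0],[0.32,0,0,2,0],[0.32,0,0,2,0]]
  ]
}}

```text
clock: 6.35
eef_pos: [536.4, 26.6, 12.7]
eef_rot: [-3.142, 0.0, 0.262]
wrist_force: [-0.1, 0.6, 0.5]
finger_gap: 30.2
```

Request:
{"op": "send_rows", "data": {
  "series": [
    [[0.32,0,0,0.7,0],[0.32,0,0,1.4,0],[0.32,0,0,1.4,0]]
  ]
}}

```text
clock: 6.65
eef_pos: [536.4, 26.6, 11.3]
eef_rot: [-3.142, 0.0, 0.262]
wrist_force: [-0.4, -0.1, 0.7]
finger_gap: 30.4
```

Request:
{"op": "send_rows", "data": {
  "series": [
    [[0.32,0,0,0.7,0],[0.32,0,0,1.4,0],[0.32,0,0,1.4,0]]
  ]
}}

```text
clock: 6.95
eef_pos: [536.4, 26.6, 9.9]
eef_rot: [-3.142, 0.0, 0.262]
wrist_force: [-0.7, -0.5, 0.3]
finger_gap: 30.2
```

Request:
{"op": "send_rows", "data": {
  "series": [
    [[0.32,0,0,0.7,0],[0.32,0,0,1.4,0],[0.32,0,0,1.4,0]]
  ]
}}

```text
clock: 7.25
eef_pos: [536.5, 26.6, 8.5]
eef_rot: [-3.142, 0.0, 0.262]
wrist_force: [0.2, -0.0, 1.7]
finger_gap: 29.6
```

Request:
{"op": "send_rows", "data": {
  "series": [
    [[0.32,0,0,0.7,0],[0.32,0,0,1.4,0],[0.32,0,0,1.4,0]]
  ]
}}

```text
clock: 7.55
eef_pos: [536.4, 26.7, 7.1]
eef_rot: [-3.142, 0.0, 0.262]
wrist_force: [-0.2, -0.3, -0.5]
finger_gap: 30.1
```

```bash
python3 - <<'E'
from h import *
c=cam("wrist");save(c,'w3.png',(200,200,250,150),3)
c=cam("scene");save(c,'s3.png',(240,190,110,90),6)
a=cv2.imread('pics/w3.png');b=cv2.imread('pics/s3.png')
b=cv2.resize(b,(550,450));a=cv2.resize(a,(750,450))
cv2.imwrite('pics/ws3.png',cv2.resize(np.hstack([a,b]),None,fx=.61,fy=.61))
print(manip.read_state()['wrist_force'])
E
```

```text
[-0.36233292 -0.01687323 -0.87557433]
```

View pics/ws3.png

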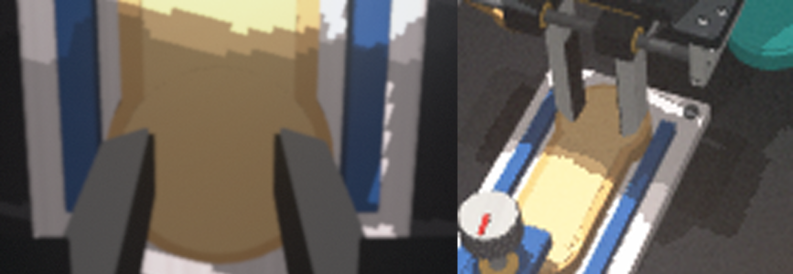

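Request:
{"op": "send_rows", "data": {
  "series": [
    [[0.32,0,0,0.7,0],[0.32,0,0,1.4,0],[0.32,0,0,1.4,0]]
  ]
}}

```text
clock: 7.95
eef_pos: [536.4, 26.6, 5.7]
eef_rot: [-3.142, 0.0, 0.262]
wrist_force: [-0.5, -0.1, 0.4]
finger_gap: 30.0
```

Request:
{"op": "send_rows", "data": {
  "series": [
    [[0.32,0,0,0.7,0],[0.32,0,0,1.4,0],[0.32,0,0,1.4,0]]
  ]
}}

```text
clock: 8.25
eef_pos: [536.4, 26.6, 4.3]
eef_rot: [-3.142, 0.0, 0.262]
wrist_force: [-1.1, 0.0, -0.2]
finger_gap: 30.1
```

Request:
{"op": "send_rows", "data": {
  "series": [
    [[0.32,0,0,0.7,0],[0.32,0,0,1.4,0],[0.32,0,0,1.4,0]]
  ]
}}

```text
clock: 8.55
eef_pos: [536.4, 26.6, 2.9]
eef_rot: [-3.142, 0.0, 0.262]
wrist_force: [-0.1, 0.5, -0.2]
finger_gap: 30.3
```

```bash
python3 - <<'E'
from h import *
c=cam("wrist");print(c['K'],c['D'],np.array(c['T_tool_cam']).round(3))
n=cv2.undistortPoints(np.array([[[284.,272]],[[350.,271]]]),c['K'],c['D']).reshape(-1,2)
d=30.1/(n[1,0]-n[0,0]);p=np.c_[n,[1,1]]*d
T=np.array(c['T_tool_cam']);print(p,p@T[:3,:3].T+T[:3,3])
for dep in(150,165,180):print(dep,(np.c_[n,[1,1]]*dep)@T[:3,:3].T+T[:3,3])
E
```

```text
[[413.22643273   0.         316.67281919]
 [  0.         413.22643273 233.45821538]
 [  0.           0.           1.        ]] [-0.05097683  0.          0.          0.          0.        ] [[ 0.00000e+00 -9.67000e-01 -2.56000e-01  7.42710e+01]
 [ 1.00000e+00  0.00000e+00  1.00000e-03  4.66000e-01]
 [-1.00000e-03 -2.56000e-01  9.67000e-01 -2.06402e+02]
 [ 0.00000e+00  0.00000e+00  0.00000e+00  1.00000e+00]]
[[-14.9008599   17.57747715 188.31338192]
 [ 15.1991401   17.12124549 188.31338192]] [[  9.14076659 -14.22562953 -28.82027978]
 [  9.59337663  15.87430401 -28.73488683]]
150 [[ 22.39189785 -11.23651233 -64.9501614 ]
 [ 22.75242192  12.739426   -64.88214211]]
165 [[ 17.2039724  -12.40677598 -50.80501949]
 [ 17.60054888  13.96675619 -50.73019827]]
180 [[ 12.01604696 -13.57703963 -36.65987758]
 [ 12.44867584  15.19408637 -36.57825443]]
```

Request:
{"op": "send_rows", "data": {
  "series": [
    [[0.32,0,0,0.5,0],[0.32,0,0,1,0],[0.32,0,0,1,0]]
  ]
}}

```text
clock: 8.9
eef_pos: [536.6, 26.6, 2.6]
eef_rot: [3.142, -0.0, 0.262]
wrist_force: [-3.9, 0.2, 7.9]
finger_gap: 30.2
```

Request:
{"op": "send_rows", "data": {
  "series": [
    [[0.32,0,0,0.5,0],[0.32,0,0,1,0],[0.32,0,0,1,0]]
  ]
}}

```text
clock: 9.2
eef_pos: [536.7, 26.6, 2.5]
eef_rot: [3.141, -0.0, 0.262]
wrist_force: [-9.4, -0.1, 19.9]
finger_gap: 29.9
```

Request:
{"op": "send_rows", "data": {
  "series": [
    [[0.32,0,0,0.5,0],[0.32,0,0,1,0],[0.32,0,0,1,0]]
  ]
}}

```text
clock: 9.5
eef_pos: [536.8, 26.6, 2.5]
eef_rot: [3.141, -0.001, 0.262]
wrist_force: [-15.2, 0.3, 33.1]
finger_gap: 30.2
```

Request:
{"op": "send_rows", "data": {
  "series": [
    [[0.32,0,0,-8,0],[0.32,-10,0,-14,0],[0.32,-30,0,-14,0],[0.32,-50,0,-14,0],[0.32,-56,0,-14,0],[0.32,-56,0,-8,0],[0.32,-56,0,2,0],[0.32,-56,0,7,0],[0.32,-56,0,7,0]]
  ]
}}

```text
clock: 10.4
eef_pos: [482.1, 12.3, -8.2]
eef_rot: [-3.141, 0.002, 0.262]
wrist_force: [0.0, 0.0, 0.0]
finger_gap: 30.0
```

Request:
{"op": "send_rows", "data": {
  "series": [
    [[0.32,4,0,0,0],[0.32,9,0,0,0],[0.32,14,0,0,0],[0.32,19,0,0,0],[0.32,24,0,0,0],[0.32,29,0,0,0],[0.32,34,0,0,0],[0.32,38,0,0,0]]
  ]
}}

```text
clock: 11.2
eef_pos: [519.5, 22.1, -7.0]
eef_rot: [3.142, -0.0, 0.262]
wrist_force: [-0.6, -0.9, 0.1]
finger_gap: 30.0
```

Request:
{"op": "send_rows", "data": {
  "series": [
    [[0.32,4,0,0,0],[0.32,8,0,0,0],[0.32,12,0,0,0],[0.32,14,0,0,0],[0.32,15,0,0,0],[0.32,15,0,0,0]]
  ]
}}

```text
clock: 11.8
eef_pos: [533.7, 25.9, -7.0]
eef_rot: [-3.142, -0.0, 0.262]
wrist_force: [0.4, 0.0, 0.1]
finger_gap: 29.9
```

Request:
{"op": "send_rows", "data": {
  "series": [
    [[0.32,0.5,0,0,0],[0.32,1,0,0,0],[0.32,1.5,0,0,0],[0.32,1.5,0,0,0]]
  ]
}}

```text
clock: 12.2
eef_pos: [535.1, 26.2, -7.0]
eef_rot: [3.142, -0.0, 0.262]
wrist_force: [-0.1, -0.6, -0.3]
finger_gap: 30.0
```

Request:
{"op": "send_rows", "data": {
  "series": [
    [[0.32,0.5,0,0,0],[0.32,1,0,0,0],[0.32,1.5,0,0,0],[0.32,1.5,0,0,0]]
  ]
}}

```text
clock: 12.6
eef_pos: [536.6, 26.6, -7.0]
eef_rot: [3.142, -0.0, 0.262]
wrist_force: [-0.8, 0.4, 0.1]
finger_gap: 30.4
```

Request:
{"op": "send_rows", "data": {
  "series": [
    [[0.32,0.5,0,0,0],[0.32,1,0,0,0],[0.32,1.5,0,0,0],[0.32,1.5,0,0,0]]
  ]
}}

```text
clock: 13.0
eef_pos: [538.0, 27.0, -7.0]
eef_rot: [-3.142, -0.0, 0.262]
wrist_force: [-1.0, -0.3, -0.3]
finger_gap: 30.2
```

Request:
{"op": "send_rows", "data": {
  "series": [
    [[0.32,0.5,0,0,0],[0.32,1,0,0,0],[0.32,1.5,0,0,0],[0.32,1.5,0,0,0]]
  ]
}}

```text
clock: 13.4
eef_pos: [539.5, 27.4, -7.0]
eef_rot: [-3.142, -0.0, 0.262]
wrist_force: [-0.3, -0.4, 0.2]
finger_gap: 29.9
```

```bash
python3 - <<'E'
from h import *
print(manip.read_state()['wrist_force'])
c=cam("wrist");save(c,'w4.png')
E
```

```text
[-0.27862648 -0.41935405  0.19866484]
```

View pics/w4.png

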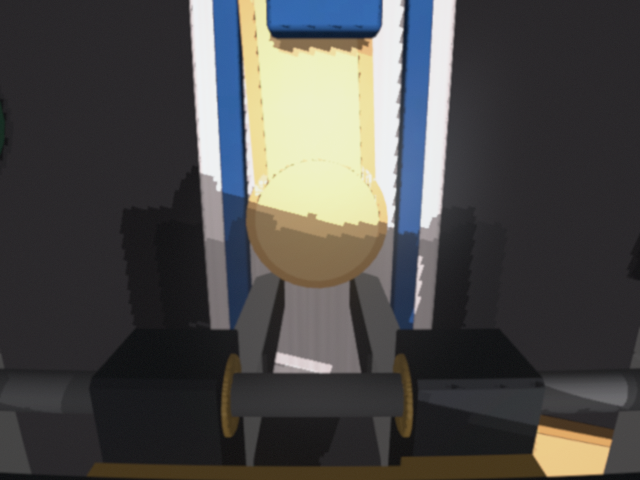

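Request:
{"op": "send_rows", "data": {
  "series": [
    [[0.32,0.5,0,0,0],[0.32,1,0,0,0],[0.32,1.5,0,0,0],[0.32,2,0,0,0],[0.32,2,0,0,0]]
  ]
}}

```text
clock: 13.95
eef_pos: [541.4, 27.9, -7.0]
eef_rot: [3.142, -0.0, 0.262]
wrist_force: [0.0, -1.2, 0.2]
finger_gap: 30.1
```

```bash
python3 - <<'E'
from h import *
s=manip.read_state()
C=np.array([612.5,45.,0]);J=lambda p:R.from_euler('z',-.261).apply(p-C)
c=cam("wrist");print(J(s['eef_pos']),s['wrist_force'],J(toz(c,[(317,287)],29)))
print(J(toz(c,[(236,325),(404,327),(268,36),(382,36)],25)))
E
```

```text
[-73.09720813   1.85998019  -6.96924786] [ 0.02576372 -1.22127675  0.23734408] [[-68.37166653   1.0514144   29.        ]]
[[-89.09808945  38.7484786   25.        ]
 [-90.08055909 -39.61857459  25.        ]
 [ 35.10421527  20.41645467  25.        ]
 [ 35.21829389 -24.2963252   25.        ]]
```

Request:
{"op": "send_rows", "data": {
  "series": [
    [[0.32,0.5,0,0,0],[0.32,1,0,0,0],[0.32,1.5,0,0,0],[0.32,1.5,0,0,0]]
  ]
}}

```text
clock: 14.4
eef_pos: [542.9, 28.3, -7.0]
eef_rot: [3.142, -0.0, 0.262]
wrist_force: [-0.6, -0.2, -0.5]
finger_gap: 30.2
```

Request:
{"op": "send_rows", "data": {
  "series": [
    [[0.32,0.5,0,0,0],[0.32,1,0,0,0],[0.32,1.5,0,0,0],[0.32,1.5,0,0,0]]
  ]
}}

```text
clock: 14.8
eef_pos: [544.3, 28.7, -7.0]
eef_rot: [3.142, -0.0, 0.262]
wrist_force: [-0.4, 0.1, 0.1]
finger_gap: 30.2
```

Request:
{"op": "send_rows", "data": {
  "series": [
    [[0.32,0.5,0,0,0],[0.32,1,0,0,0],[0.32,1.5,0,0,0],[0.32,1.5,0,0,0]]
  ]
}}

```text
clock: 15.2
eef_pos: [545.8, 29.1, -7.0]
eef_rot: [-3.142, -0.0, 0.262]
wrist_force: [-0.2, -0.4, -0.3]
finger_gap: 30.2
```

Request:
{"op": "send_rows", "data": {
  "series": [
    [[0.32,0.5,0,0,0],[0.32,1,0,0,0],[0.32,1.5,0,0,0],[0.32,1.5,0,0,0]]
  ]
}}

```text
clock: 15.6
eef_pos: [547.2, 29.5, -7.0]
eef_rot: [3.142, -0.0, 0.262]
wrist_force: [0.2, -0.1, 0.2]
finger_gap: 30.0
```

Request:
{"op": "send_rows", "data": {
  "series": [
    [[0.32,0.5,0,0,0],[0.32,1,0,0,0],[0.32,1.5,0,0,0],[0.32,1.5,0,0,0]]
  ]
}}

```text
clock: 16.0
eef_pos: [548.4, 29.8, -7.0]
eef_rot: [-3.142, 0.0, 0.262]
wrist_force: [-2.1, -0.5, 0.9]
finger_gap: 30.3
```

Request:
{"op": "send_rows", "data": {
  "series": [
    [[0.32,0.5,0,0,0],[0.32,1,0,0,0],[0.32,1.5,0,0,0],[0.32,1.5,0,0,0]]
  ]
}}

```text
clock: 16.4
eef_pos: [548.9, 30.0, -7.2]
eef_rot: [-3.141, 0.003, 0.262]
wrist_force: [-9.4, -2.6, 4.9]
finger_gap: 30.1
```

Request:
{"op": "send_rows", "data": {
  "series": [
    [[0.32,0.5,0,0,0],[0.32,0.5,0,0,0],[0.32,-5,0,0,0],[0.32,-15,0,-20,0],[0.32,-25,0,-60,0],[0.32,-35,0,-100,0],[0.32,-40,0,-140,0],[0.32,-40,0,-170,0],[0.32,-40,0,-170,0],[0.32,-40,0,-170,0]]
  ]
}}

```text
clock: 17.4
eef_pos: [511.6, 19.9, 163.1]
eef_rot: [3.141, -0.001, 0.262]
wrist_force: [-0.1, 0.6, -0.8]
finger_gap: 30.3
```

```bash
python3 - <<'E'
from h import *
s=manip.read_state();print(s['eef_pos'],s['eef_rot'],s['joints'])
c=cam("wrist");save(c,'w5.png',(180,0,270,240),2.5)
r=manip.silhouettes("sole",c)
for x in r: print(x['rect'],x['conf'])
E
```

```text
[511.55821047  19.92700091 163.09988995] [ 3.14126368e+00 -1.34731818e-03  2.62029145e-01] [-3.26636259e-02  2.28148764e-01  1.64928711e+00  8.03071156e-05
  1.26277199e+00  1.27607948e+00]
[273.8, 0.0, 79.4, 166.6] 0.82
[214.9, 280.9, 40.5, 51.4] 0.81
[400.2, 259.2, 121.9, 61.0] 0.71
```

View pics/w5.png

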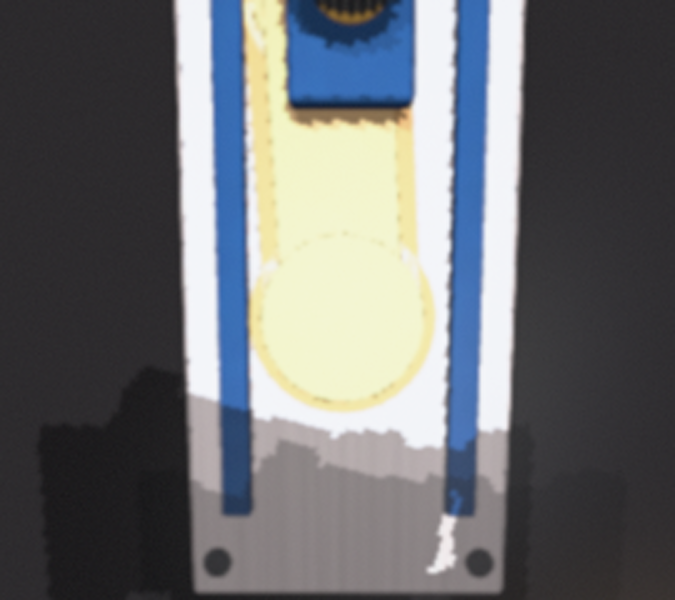

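```bash
python3 - <<'E'
from h import *
c=cam("wrist")
g=lambda pts,z:toz(c,np.array(pts)/2.5+[180,0],z)
e=g([(196,594),(503,594)],15);d=e[0]-e[1];yaw=.262
print(np.arctan2(d[1],d[0])-np.pi/2,np.linalg.norm(d))
C=e.mean(0)+127.5*np.array([np.cos(yaw),np.sin(yaw),0]);print('C',C)
J=lambda p:R.from_euler('z',-yaw).apply(p-[C[0],C[1],0]).round(1)
print('toe',J(g([(342,408)],29)),J(g([(342,412)],15)),'railend',J(g([(237,515),(460,515)],25)),'inner rails',J(g([(250,480),(447,480),(242,120),(455,120)],25)))
print('sole edges',J(g([(253,320),(434,320),(268,250),(418,250),(252,110),(412,110),(243,10)],22)))
print('arm end',J(g([(290,103),(412,103)],62)))
E
```

```text
0.2622771200377121 108.99292543735159
C [612.69181356  43.51355247  15.        ]
toe [[-60.8   2.7  29. ]] [[-63.5   2.7  15. ]] railend [[-97.   38.2  25. ]
 [-97.  -37.2  25. ]] inner rails [[-85.1  33.5  25. ]
 [-85.1 -32.5  25. ]
 [ 27.7  33.8  25. ]
 [ 27.8 -32.3  25. ]]
sole edges [[-33.   31.7  22. ]
 [-32.9 -27.2  22. ]
 [-11.1  26.5  22. ]
 [-11.  -21.7  22. ]
 [ 31.1  30.9  22. ]
 [ 31.1 -19.1  22. ]
 [ 60.1  33.1  22. ]]
arm end [[ 25.9  17.1  62. ]
 [ 25.9 -16.5  62. ]]
```

Request:
{"op": "send_rows", "data": {
  "series": [
    [[0.6,16,0,0,-8.5],[0.6,32,1,0,-17],[0.6,48,1,0,-25.5],[0.6,64,1,0,-34],[0.6,80,1,0,-42.5],[0.6,96,2,0,-51],[0.6,112,2,0,-59.5],[0.6,128,2,0,-68],[0.6,144,2,0,-76.5],[0.6,159,2,0,-85]]
  ]
}}

```text
clock: 18.55
eef_pos: [665.8, 59.3, 161.4]
eef_rot: [-3.14, -0.0, 1.752]
wrist_force: [-0.2, -0.0, 0.1]
finger_gap: 56.0
```

Request:
{"op": "send_rows", "data": {
  "series": [
    [[0.6,0,0,0,-8.5],[0.6,0,0,0,-17],[0.6,0,0,0,-25.5],[0.6,0,0,0,-34],[0.6,0,0,0,-42.5],[0.6,0,0,0,-51],[0.6,0,0,0,-59.5],[0.6,0,0,0,-68],[0.6,0,0,0,-76.5],[0.6,0,0,0,-85]]
  ]
}}

```text
clock: 19.55
eef_pos: [665.1, 59.2, 161.4]
eef_rot: [3.141, -0.002, -3.048]
wrist_force: [-0.0, 1.0, -0.4]
finger_gap: 56.7
```

Request:
{"op": "send_rows", "data": {
  "series": [
    [[0.6,0,0,10,-5],[0.6,0,0,20,-10],[0.6,0,0,20,-10]]
  ]
}}

```text
clock: 19.85
eef_pos: [664.5, 59.1, 140.2]
eef_rot: [3.141, -0.004, -2.878]
wrist_force: [-0.2, -0.7, -1.0]
finger_gap: 56.3
```

```bash
python3 - <<'E'
from h import *
s=manip.read_state();print(s['eef_pos'],s['eef_rot'],s['joints'],s['clock'],s['moment'],s['wrist_force'])
c=cam("wrist");save(c,'w6.png',(120,40,400,300),2)
for x in manip.silhouettes("thumbscrew",c): print(x['rect'],x['conf'])
E
```

```text
[664.51955632  59.11682077 140.19835697] [ 3.14062283 -0.00412238 -2.87816646] [ 3.38371147e-02  5.97453606e-01  1.18613598e+00  6.35227758e-06
  1.36223798e+00 -1.80038474e+00] 19.85 [ 0.07455848 -0.14973613 -0.01702499] [-0.18011883 -0.7144293  -0.99076154]
[286.1, 221.6, 59.6, 63.3] 0.6
```

View pics/w6.png

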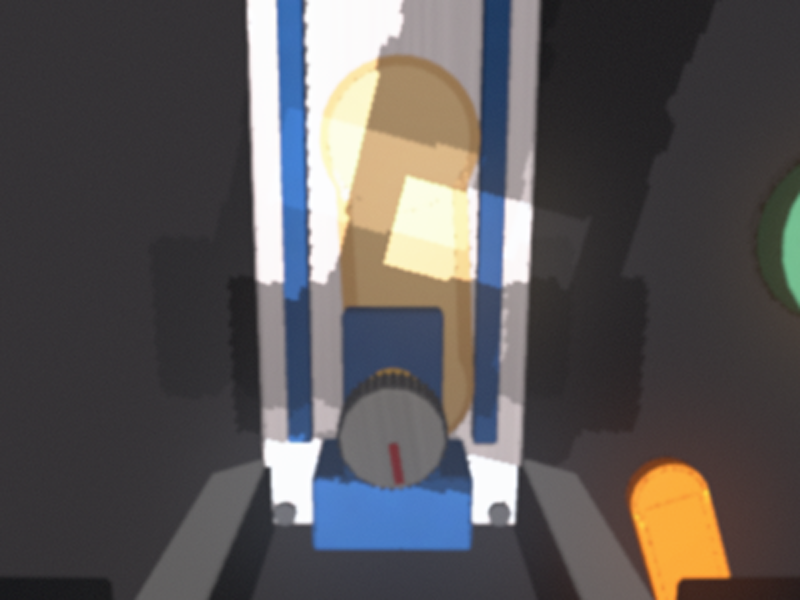

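```bash
python3 - <<'E'
from h import *
c=cam("wrist");s=manip.read_state();T=R.from_euler('xyz',s['eef_rot'])
e=toz(c,[(316.5,257.5)],110)[0];print('knob',e,T.inv().apply(e-s['eef_pos']))
L,Rr=toz(c,[(120+339/2,257.5),(120+447/2,257.5)],110);print('diam',np.linalg.norm(L-Rr))
n=cv2.undistortPoints(np.array([[[120+267/2,40+462/2]],[[120+524/2,40+462/2]]]),c['K'],c['D']).reshape(-1,2)
d=s['finger_gap']/(n[1,0]-n[0,0]);p=np.c_[n,[1,1]]*d;M=np.array(c['T_tool_cam']);print('tips',p@M[:3,:3].T+M[:3,3])
print(s['joints'])
E
```

```text
knob [669.58723176  59.50088941 110.        ] [-4.03402202 -0.73247251 32.90538206]
diam 32.7791832204963
tips [[ 11.77811438 -28.29416415 -35.84181403]
 [ 11.79828554  28.00274491 -35.78368779]]
[ 3.38475834e-02  5.95081587e-01  1.18350690e+00  5.63437159e-05
  1.36333999e+00 -1.79654476e+00]
```

Request:
{"op": "send_rows", "data": {
  "series": [
    [[0.6,-4,-0.8,0,0],[0.6,-4,-0.8,25,0],[0.6,-4,-0.8,50,0],[0.6,-4,-0.8,70,0],[0.6,-4,-0.8,84,0],[0.6,-4,-0.8,84,0],[0.6,-4,-0.8,84,0],[0.6,-4,-0.8,84,0]]
  ]
}}

```text
clock: 20.8
eef_pos: [670.3, 59.4, 60.5]
eef_rot: [-3.141, 0.002, -2.88]
wrist_force: [-0.4, 0.7, 0.7]
finger_gap: 56.1
```

```bash
python3 - <<'E'
from h import *
s=manip.read_state();print(s['eef_pos'],s['eef_rot'],s['clock'],s['moment'],s['wrist_force'])
c=cam("wrist");save(c,'w7.png',(160,160,320,240),2)
E
```

```text
[670.25637013  59.43811295  60.47877604] [-3.14110504e+00  1.96916612e-03 -2.87977244e+00] 20.8 [ 0.06556418 -0.09931551  0.00620092] [-0.40552833  0.71645605  0.67255859]
```

View pics/w7.png

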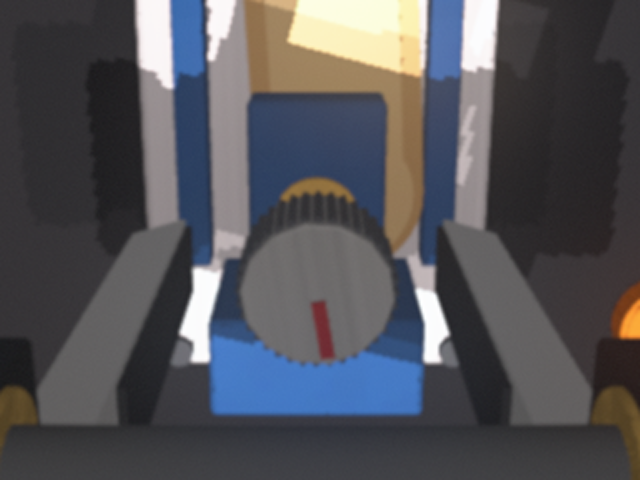

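```bash
python3 - <<'E'
from h import *
c=cam("wrist");s=manip.read_state();T=R.from_euler('xyz',s['eef_rot'])
for z in(110,112):
  e=toz(c,[(160+318/2,160+292/2)],z)[0];L,Rr=toz(c,[(160+240/2,306),(160+396/2,306)],z)
  print(z,e,T.inv().apply(e-s['eef_pos']),np.linalg.norm(L-Rr))
E
```

```text
110 [668.55443093  59.39776878 110.        ] [  1.39783193   0.33925841 -49.82044356] 32.158046049151366
112 [667.66274066  59.1488135  112.        ] [  2.3202618    0.32892687 -51.82196964] 31.74749336998043
```

Request:
{"op": "send_rows", "data": {
  "newtons": 30,
  "series": [
    [[0.6,1.4,0.3,4,0],[0.6,1.4,0.3,4,0],[0.5,1.4,0.3,4,0],[0.4,1.4,0.3,4,0],[0.3,1.4,0.3,4,0],[0.25,1.4,0.3,4,0],[0.2,1.4,0.3,4,0],[0.2,1.4,0.3,4,0]]
  ]
}}

```text
clock: 21.7
eef_pos: [668.1, 59.5, 55.1]
eef_rot: [3.141, 0.0, -2.879]
wrist_force: [-0.3, 2.7, 0.4]
finger_gap: 31.3
```

```bash
cat > st.py <<'E'
from h import *
s=manip.read_state();print(s['clock'],s['eef_pos'].round(1),'yaw',round(s['eef_rot'][2],3),'M',s['moment'].round(3),'F',s['wrist_force'].round(1),s['finger_gap'],'q6',s['joints'][5],'eff6',s['effort'][5].round(3))
E
python3 st.py
```

```text
21.7 [668.1  59.5  55.1] yaw -2.879 M [ 0.463 -0.006  0.001] F [-0.3  2.7  0.4] 31.32016844792374 q6 -1.7988368621010549 eff6 -0.006
```

Request:
{"op": "send_rows", "data": {
  "series": [
    [[0.2,0,0,0.35,8],[0.2,0,0,0.7,16],[0.2,0,0,1.05,24],[0.2,0,0,1.4,32],[0.2,0,0,1.6,36],[0.2,0,0,1.6,36]]
  ]
}}

```text
clock: 22.3
eef_pos: [668.2, 59.9, 53.5]
eef_rot: [3.141, -0.0, 2.775]
wrist_force: [-0.7, 5.4, 0.8]
finger_gap: 31.3
```

```bash
python3 st.py
```

```text
22.3 [668.2  59.9  53.5] yaw 2.775 M [ 1.054 -0.125 -0.03 ] F [-0.7  5.4  0.8] 31.300110707750616 q6 -1.1694441275061307 eff6 1.513
```

Request:
{"op": "send_rows", "data": {
  "series": [
    [[0.2,0,0,0.18,4],[0.2,0,0,0.36,8],[0.2,0,0,0.36,8]]
  ]
}}

```text
clock: 22.6
eef_pos: [668.2, 60.1, 53.1]
eef_rot: [3.141, -0.0, 2.636]
wrist_force: [-0.6, 5.7, 0.8]
finger_gap: 31.7
```

```bash
python3 st.py
```

```text
22.6 [668.2  60.1  53.1] yaw 2.636 M [ 1.064 -0.19  -0.015] F [-0.6  5.7  0.8] 31.736143731432595 q6 -1.030771055014036 eff6 1.122
```

Request:
{"op": "send_rows", "data": {
  "series": [
    [[0.2,0,0,0.2,4],[0.2,0,0,0.36,8],[0.2,0,0,0.54,12],[0.2,0,0,0.54,12]]
  ]
}}

```text
clock: 23.0
eef_pos: [668.3, 60.1, 52.6]
eef_rot: [3.14, -0.0, 2.426]
wrist_force: [1.2, 6.8, 0.5]
finger_gap: 31.4
```

```bash
python3 st.py
```

```text
23.0 [668.3  60.1  52.6] yaw 2.426 M [ 1.248 -0.31   0.004] F [1.2 6.8 0.5] 31.417060855012245 q6 -0.8213198674648474 eff6 1.128
```

Request:
{"op": "send_rows", "data": {
  "series": [
    [[0.2,0,0,0.2,4],[0.2,0,0,0.36,8],[0.2,0,0,0.54,12],[0.2,0,0,0.54,12]]
  ]
}}

```text
clock: 23.4
eef_pos: [668.4, 60.3, 52.1]
eef_rot: [3.14, -0.0, 2.217]
wrist_force: [2.5, 7.1, -0.0]
finger_gap: 31.7
```

```bash
python3 st.py
```

```text
23.4 [668.4  60.3  52.1] yaw 2.217 M [ 1.317 -0.446 -0.032] F [ 2.5  7.1 -0. ] 31.70535685553637 q6 -0.6119124273935179 eff6 1.129
```

Request:
{"op": "send_rows", "data": {
  "series": [
    [[0.2,0,0,0.2,4],[0.2,0,0,0.36,8],[0.2,0,0,0.54,12],[0.2,0,0,0.54,12]]
  ]
}}

```text
clock: 23.8
eef_pos: [668.5, 60.3, 51.5]
eef_rot: [3.14, -0.001, 2.008]
wrist_force: [3.2, 7.5, -0.1]
finger_gap: 31.0
```

```bash
python3 st.py
```

```text
23.8 [668.5  60.3  51.5] yaw 2.008 M [ 1.366 -0.642 -0.029] F [ 3.2  7.5 -0.1] 31.04424002919163 q6 -0.40247216864179713 eff6 1.13
```

Request:
{"op": "send_rows", "data": {
  "series": [
    [[0.2,0,0,0.2,4],[0.2,0,0,0.36,8],[0.2,0,0,0.54,12],[0.2,0,0,0.54,12]]
  ]
}}

```text
clock: 24.2
eef_pos: [668.7, 60.4, 51.0]
eef_rot: [3.14, -0.001, 1.798]
wrist_force: [4.2, 8.0, -1.7]
finger_gap: 31.0
```

```bash
python3 st.py
```

```text
24.2 [668.7  60.4  51. ] yaw 1.798 M [ 1.391 -0.848 -0.042] F [ 4.2  8.  -1.7] 31.011046535229866 q6 -0.19306682570916886 eff6 1.132
```

Request:
{"op": "send_rows", "data": {
  "series": [
    [[0.2,0,0,0.2,4],[0.2,0,0,0.36,8],[0.2,0,0,0.54,12],[0.2,0,0,0.54,12]]
  ]
}}

```text
clock: 24.6
eef_pos: [668.8, 60.4, 50.6]
eef_rot: [3.14, -0.001, 1.589]
wrist_force: [4.7, 9.4, -1.9]
finger_gap: 31.3
```

```bash
python3 st.py; python3 - <<'E'
from h import *
c=cam("wrist");save(c,'w8.png',(160,160,320,240),2)
E
```

```text
24.6 [668.8  60.4  50.6] yaw 1.589 M [ 1.397 -1.014 -0.032] F [ 4.7  9.4 -1.9] 31.34226307670579 q6 0.01637498891841919 eff6 1.141
```

View pics/w8.png

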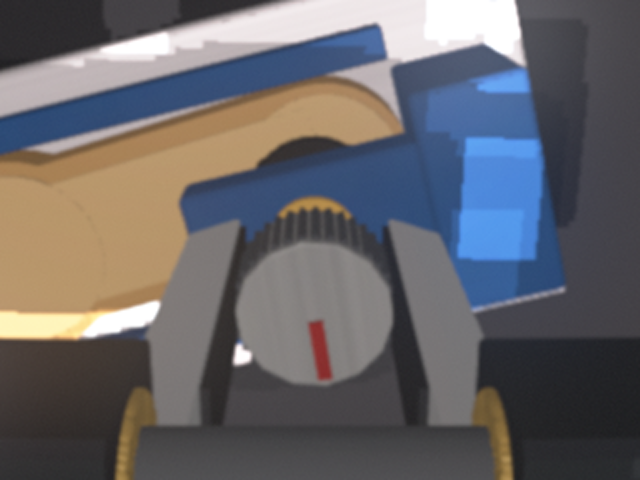

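Request:
{"op": "send_rows", "data": {
  "series": [
    [[0.2,0,0,0.2,4],[0.2,0,0,0.36,8],[0.2,0,0,0.54,12],[0.2,0,0,0.54,12]]
  ]
}}

```text
clock: 25.05
eef_pos: [669.0, 60.4, 50.1]
eef_rot: [3.139, -0.002, 1.379]
wrist_force: [6.1, 7.7, -1.7]
finger_gap: 31.5
```

```bash
python3 st.py
```

```text
25.05 [669.   60.4  50.1] yaw 1.379 M [ 1.428 -1.124  0.027] F [ 6.1  7.7 -1.7] 31.49204310922214 q6 0.2257803502084432 eff6 1.169
```

Request:
{"op": "send_rows", "data": {
  "series": [
    [[0.2,0,0,0.2,4],[0.2,0,0,0.36,8],[0.2,0,0,0.54,12],[0.2,0,0,0.54,12]]
  ]
}}

```text
clock: 25.45
eef_pos: [669.1, 60.3, 49.6]
eef_rot: [3.14, -0.002, 1.17]
wrist_force: [5.9, 6.9, -2.5]
finger_gap: 31.3
```

```bash
python3 st.py
```

```text
25.45 [669.1  60.3  49.6] yaw 1.17 M [ 1.355 -1.241  0.062] F [ 5.9  6.9 -2.5] 31.275450637610543 q6 0.4352397248420513 eff6 1.201
```

Request:
{"op": "send_rows", "data": {
  "series": [
    [[0.2,0,0,0.2,4],[0.2,0,0,0.36,8],[0.2,0,0,0.54,12],[0.2,0,0,0.54,12]]
  ]
}}

```text
clock: 25.85
eef_pos: [669.2, 60.2, 49.1]
eef_rot: [3.14, -0.003, 0.961]
wrist_force: [7.9, 7.6, -1.9]
finger_gap: 31.5
```

```bash
python3 st.py
```

```text
25.85 [669.2  60.2  49.1] yaw 0.961 M [ 1.3   -1.391  0.07 ] F [ 7.9  7.6 -1.9] 31.528536940906285 q6 0.6445809972182518 eff6 1.234
```

Request:
{"op": "send_rows", "data": {
  "series": [
    [[0.2,0,0,0.2,4],[0.2,0,0,0.36,8],[0.2,0,0,0.54,12],[0.2,0,0,0.54,12]]
  ]
}}

```text
clock: 26.25
eef_pos: [669.4, 60.1, 48.6]
eef_rot: [3.14, -0.003, 0.751]
wrist_force: [8.6, 6.9, -2.1]
finger_gap: 31.7
```

```bash
python3 st.py
```

```text
26.25 [669.4  60.1  48.6] yaw 0.751 M [ 1.185 -1.448  0.158] F [ 8.6  6.9 -2.1] 31.67962358098547 q6 0.8539694908387292 eff6 1.272
```

Request:
{"op": "send_rows", "data": {
  "series": [
    [[0.2,0,0,0.2,4],[0.2,0,0,0.27,6],[0.2,0,0,0.27,6],[0.2,0,0,0.27,6]]
  ]
}}

```text
clock: 26.65
eef_pos: [669.4, 60.1, 48.4]
eef_rot: [3.14, -0.003, 0.649]
wrist_force: [8.1, 7.5, -1.9]
finger_gap: 31.7
```

```bash
python3 st.py; python3 - <<'E'
from h import *
c=cam("wrist");cv2.imwrite('pics/pre.png',c['img'][...,::-1])
E
```

```text
26.65 [669.4  60.1  48.4] yaw 0.649 M [ 1.134 -1.589  0.108] F [ 8.1  7.5 -1.9] 31.725537064045017 q6 0.9563117631472198 eff6 0.196
```

Request:
{"op": "send_rows", "data": {
  "series": [
    [[0.4,0,0,0,0],[0.6,0,0,0,0],[0.6,0,0,0,0],[0.6,0,0,0,0],[0.6,0,0,0,0],[0.6,0,0,-15,0],[0.6,0,0,-40,0],[0.6,0,0,-75,0],[0.6,0,0,-88,0],[0.6,0,0,-88,0]]
  ]
}}

```text
clock: 27.7
eef_pos: [669.1, 59.4, 138.7]
eef_rot: [3.139, -0.004, 0.646]
wrist_force: [0.3, 0.1, -0.1]
finger_gap: 56.2
```

```bash
python3 st.py; python3 - <<'E'
from h import *
c=cam("wrist");a=c['img'][...,::-1]
b=cv2.imread('pics/pre.png')
cv2.imwrite('pics/w9.png',np.hstack([cv2.resize(b[160:460,160:480],(400,375)),cv2.resize(a[100:400,160:480],(400,375))]))
E
```

```text
27.7 [669.1  59.4 138.7] yaw 0.646 M [-0.045  0.012  0.017] F [ 0.3  0.1 -0.1] 56.160116669002996 q6 0.9587478803757599 eff6 -0.002
```

View pics/w9.png

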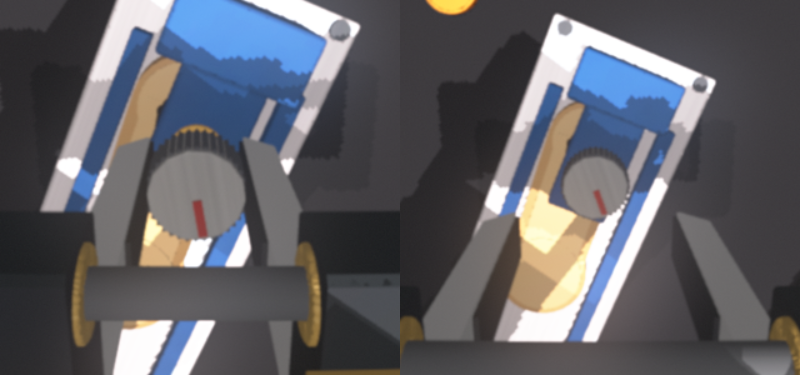

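```bash
python3 - <<'E'
from h import *
def line(im,c,z,T=None):
    r,g,b=[im[...,i].astype(int) for i in range(3)]
    m=((r>g+50)&(r>b+50)&(abs(g-b)<30)).astype(np.uint8); m[:180]=0;m[420:]=0;m[:,:250]=0;m[:,400:]=0
    n,l,s,_=cv2.connectedComponentsWithStats(m);k=1+np.argmax(s[1:,4]);y,x=np.nonzero(l==k)
    w=toz(c,np.c_[x,y],z)[:,:2];w=w-w.mean(0);_,_,v=np.linalg.svd(w,full_matrices=False);return np.arctan(v[0,1]/v[0,0]),len(x)
c=cam("wrist");a=line(c['img'],c,103.);print('after',a)
c2=dict(c);s=manip.read_state();T=np.eye(4);T[:3,:3]=R.from_euler('xyz',[3.14,-.003,.649]).as_matrix();T[:3,3]=[669.4,60.1,48.4]
c2['P']=T@np.array(c['T_tool_cam']);print('before',line(cv2.imread('pics/pre.png')[...,::-1],c2,103.))
t=cam("top")
for n in("sole","brush","wax_tin","boot"): print(n,[(np.round(x['rect']).tolist(),round(x['conf'],2)) for x in manip.find_in(n,t)])
E
```

```text
after (np.float64(0.9851255062241742), 78)
before (np.float64(0.8038834552657292), 183)
sole [([251.0, 140.0, 31.0, 38.0], 0.96), ([391.0, 262.0, 50.0, 18.0], 0.93)]
brush [([411.0, 158.0, 25.0, 62.0], 0.73)]
wax_tin [([242.0, 210.0, 32.0, 30.0], 0.66)]
boot [([190.0, 190.0, 39.0, 70.0], 0.87), ([411.0, 158.0, 25.0, 63.0], 0.69)]
```

```bash
python3 -c "
from cell import manip
print(manip.sign_off())"
```

```text
the job is handed in; nothing more can be done
None
```

I pushed the sole home, tightened the thumbscrew to a snug hold and let go. The job was handed in at about 28 s; sign-off gives no verdict.

**Sole:** The push force along the jig rose from about 0 to 10 N at the stop. The wrist camera then put the toe at about −62 mm in the jig frame, or about −64.5 mm after correcting for camera bias (−65 mm is home). It leaned about 0.06 rad, against a limit of 0.12. After clamping I only saw it by eye in the last wrist picture. The final top-view detector missed it, so I did not re-measure its position.

**Screw:** I turned it about 2.8 rad clockwise in one grip. The torque began to rise about 1.8 rad in, and I stopped about 0.95–1.0 rad past first touch. The knob's red line showed it eased back about 0.18 rad on release, leaving about 0.8 rad, or roughly 16 N. That force is worked out from the angle, not measured.

**Brush, tin and boot:** Their boxes in the top view were unchanged to within about 3 pixels (roughly 6 mm). The gripper was lifted clear of everything.

**What disagreed:**
- **Tool frame:** The fingertips turned out to be about 26 mm behind the reported TCP, not 8 mm ahead as stated. My first push passed over the sole. I found the offset by touching down on the sole's top, which reached 33 N vertically (about 36 N in total) at the wrist, and corrected for it after that.
- **Side force:** It reached about 11 N while I turned the knob, because the grip was slightly off-centre. It disappeared on release.

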